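# Park the tall polishing arbor

### The arm

A 6-joint arm with a two-finger parallel gripper is mounted at the origin on a cart in front of the work surface, level with it; the furniture and walls round the work are solid. World frame = base frame: x ahead of the robot, y to its left, z up, the work surface at z = 0. Lengths are in m, angles in rad, forces in N, time in s.
With the tool pointing down it reaches from about 0.325 to 0.9 m from the base axis. Payload 6.1 kg.
Tool frame: the origin (TCP) lies midway between the tips of the shut fingers; the grasp point (between the pads) lies 19 mm behind it (ctrl.grasp_offset is the z of the grasp point in the tool frame, in m); z points along the fingers, y is the line along which they close (so a half turn about z gives the same grasp; the last joint's range is limited). The gripper opens to 85 mm and grips with 20 to 120 N. Pads are 22 mm wide; open, the fingers measure 114 mm over their backs; the gripper's body (76 mm by 85 mm) begins 54 mm behind the grasp point. The pads swing forward as they close: fully open they stand 13 mm farther back than shut.
Start: joints at [1.211, 0.22, 1.526, -0, 1.395, -0.126], TCP at [0.145, 0.608, 0.204] pointing down, gripper open.
Joint ranges: [-2.98, 2.98], [-0.91, 2.08], [0.09, 2.57], [-1.24, 4.39], [0.2, 2.65], [-2.68, 2.68]. Speed limits (rad/s): [2.57, 2.57, 3.01, 3.14, 3.14, 3.14].

### API

Orientations are given as [roll, pitch, yaw] about the fixed x, y, z axes, in that order (R = Rz(yaw) Ry(pitch) Rx(roll)).
In Python, from rig import ctrl gives the robot as it stands. The module is installed in compiled form; this text tells all that it offers.
- The arm moves only by the tool step_arm, never from a script. Its argument "rows" is a list of rows, each a list of 7 numbers: the turn, a rotation vector about the tool's x, y, z each as a share of 30 degrees, from -1 to 1, then the shift along the tool's x, y, z each as a share of 0.12 m, from -1 to 1, then the opening, from 0 (shut) to 1 (fully open). A call has 1 to 12 rows; each row is the pose to reach, as a shift and turn from the pose commanded when the call began, along the tool's axes at that moment; what a row does not reach only later rows make up. A row lasts 1/12 s, in which the tool goes at most 41.7 mm and 7.16 degrees, less where a joint would pass 70% of its speed; a pose out of reach is approached as far as the arm can. A call with a number of a shift or a turn outside -1 to 1 is refused whole. A call with a gripper value outside its range is refused whole. The fingers move at their own pace and stop on an object; the grip force is fixed at half the most. Time passes only in rows, so rows that repeat a pose let the fingers close. It gives the time, the measured TCP pose, the force, the opening and the grip force at its end, in the units of the state.
- ctrl.get_state(): the state, without advancing time (a new reading comes with each control period).
- ctrl.read_camera(name): name is "side" or "top" or "wrist"; returns the picture (384x512x3 uint8, red, green, blue); there is no depth.
- ctrl.camera_params(name): a dict with "fx", "fy", "cx", "cy" (pixels), "k1" (the pictures are not rectified: a ray, as slopes to the right and down, at radius r is drawn at 1 + k1 r^2 times it, then the intrinsics apply), "R" (3x3) and "t" (3): a world point X has camera coordinates R X + t. Camera axes: x right, y down, z forward; pixel columns grow to the right and rows downward; lengths in m; the calibration is good to about 2 mm. A picture is of the moment at which its call begins: read the wrist's pose just before it. camera_params takes no time and is no camera call; for the wrist camera it gives the pose at the moment of the call.
- ctrl.job_done(): hands the job in; it is judged then, once.
The state is a dict: "time": time; "q": joint angles; "joint_vel": joint speeds; "joint_efforts": joint torques, N m; "eef_pos": TCP position; "ee_rot": TCP orientation; "contact_force": force on the tool from outside, world axes, zero at the start; "wrist_torque": the same for the moment, N m; "grip_width": finger opening in m; "finger_force": force on a finger pad.
Only numpy, scipy, OpenCV 4.12 (cv2) and the standard library are available. Lean on these libraries where they do the work, as an engineer would, in place of code of your own. Each camera call takes 0.05 s, during which the arm holds its last target. There are 200 camera calls.

### The job

Pick up the tall polishing arbor standing on the bench and stand it upright in the empty well of the wooden arbor rack. It is slim and top-heavy: keep it upright all the way, carry it smoothly, and set it down on the floor of the well rather than dropping it, then let go. Leave the two short arbors where they stand.

Things in the scene. Friction and masses are not known exactly. Their poses are not given: they have to be found in the camera images.
- tall_arbor: Tall bare-steel arbor, 158 mm high, 0.36 to 0.56 kg, standing loose on the bench: foot 44 mm in diameter, 6 thick; shaft 12 in diameter; heavy round hub 40 in diameter, 34 high; on it a stub 11 in diameter, 10 high. The hub spans 114 to 148 mm above the underside; centre of mass about 100 mm up: it topples beyond about 12 degrees. Origin: centre of the foot's underside; z up the shaft.
- short_arbor: Short arbor of the same make, 89 mm high, standing loose on the bench near the tall one; leave it alone: foot 44 mm in diameter, 6 thick; shaft 12 in diameter; heavy round hub 40 in diameter, 34 high; on it a stub 11 in diameter, 10 high. The hub spans 45 to 79 mm above the underside. Origin: centre of the foot's underside; z up the shaft.
- racked_arbor: Another such short arbor, 89 mm high, standing in the rack's other well; leave it alone. Its top is 103 mm above the bench. Left of the rack, higher than this, the pointed spindle of the polishing motor sticks out to the right; carry clear of it. Origin: centre of the foot's underside; z up the shaft.
- empty_well (a point): Centre of the floor of the rack's empty well, 14 mm above the bench. The rack is a wooden board 90 x 190 x 24 mm fixed to the bench, with two round flat-bottomed wells 68 mm in diameter, 10 mm deep, with grey pads on their floors, centres 95 mm apart along the board. z up, y along the board away from the occupied well.

How it is judged:
By the outcome, as a careful person would: the job done as asked, in the order asked, and still so for the second after the job is handed in, with the robot touching nothing.
It also fails if it takes over 42 s, if anything falls off the work surface, if the arm or the gripper's body presses on something with over 40 N, if the wrist force passes 120 N, or if a joint passes its speed limit or range.

## Working session

There is one attempt and no reset: what is moved stays moved. The work goes in short steps, Python scripts to look and compute and a tool call to move; the robot and the scene stay as the last step left them, time stands still between calls to the robot, and variables do not carry over. Pictures are saved under pics/ and viewed, at most 10 in all, crops included, and the job is handed in when it is done.

Besides the shell and the picture viewer there is one more tool, called as name(argument=value, ...) on one line, values as JSON. step_arm: Moves the arm, as the interface text tells. Its arguments: {"type":"object","properties":{"rows":{"type":"array","items":{"type":"array","items":{"type":"number","minimum":-1,"maximum":1}}}},"required":["rows"]}

```bash
mkdir -p pics
cat > h.py <<'E'
import numpy as np, cv2
from rig import ctrl
def ray(p,u,v):
    K=np.array([[p['fx'],0,p['cx']],[0,p['fy'],p['cy']],[0,0,1.]])
    d=np.array([(u-p['cx'])/p['fx'],(v-p['cy'])/p['fy']]); s=d.copy()
    for _ in range(20): s=d/(1+p['k1']*(s@s))
    R=np.array(p['R']);t=np.array(p['t'])
    return -R.T@t, R.T@np.array([s[0],s[1],1])
def onz(p,u,v,z):
    o,d=ray(p,u,v); return o+d*(z-o[2])/d[2]
def proj(p,X):
    c=np.array(p['R'])@np.array(X)+np.array(p['t']); s=c[:2]/c[2]; s=s*(1+p['k1']*(s@s))
    return p['fx']*s[0]+p['cx'],p['fy']*s[1]+p['cy']
def snap(n,f):
    im=ctrl.read_camera(n); cv2.imwrite('pics/'+f,im[:,:,::-1]); return im
E
python3 - <<'E'
from h import *
a=snap('top','a.png');b=snap('side','b.png')
c=np.hstack([a,b]);
for n in('top','side'):
    p=ctrl.camera_params(n);print(n,-np.array(p['R']).T@p['t'],p['fx'],p['k1'],np.round(p['R'],2).tolist())
s=ctrl.get_state();print(s)
E
```

```text
top [ 0.40569592 -0.32038251  0.89657808] 396.82755296511516 -0.04001743325211505 [[0.01, -1.0, 0.03], [-0.99, -0.01, -0.11], [0.11, -0.03, -0.99]]
side [-0.06575588 -0.53502373  0.60548731] 352.50293251020776 -0.0841275512892371 [[0.34, -0.94, 0.02], [-0.62, -0.24, -0.75], [0.71, 0.25, -0.66]]
{'time': 0.1, 'q': array([ 1.21087862e+00,  2.21149147e-01,  1.52746131e+00,  3.57519324e-05,
        1.39470609e+00, -1.26097128e-01]), 'joint_vel': array([-7.74032672e-06, -3.29025763e-03, -2.27683577e-03,  8.25917905e-04,
        6.93423419e-04, -1.05608682e-03]), 'joint_efforts': array([ 9.97581810e-04, -4.98233664e+01, -3.90551734e+01, -2.41236030e-04,
        5.53053207e-03, -5.94146300e-06]), 'eef_pos': array([0.14459551, 0.6074534 , 0.20272625]), 'ee_rot': array([-3.13988688e+00, -2.51710578e-04,  2.90776557e+00]), 'contact_force': array([-0.23166766, -0.04723431,  0.24934428]), 'wrist_torque': array([-0.00021614,  0.03829246, -0.00589713]), 'finger_force': 0.0, 'grip_width': 0.08540041091888148}
```

View pics/a.png

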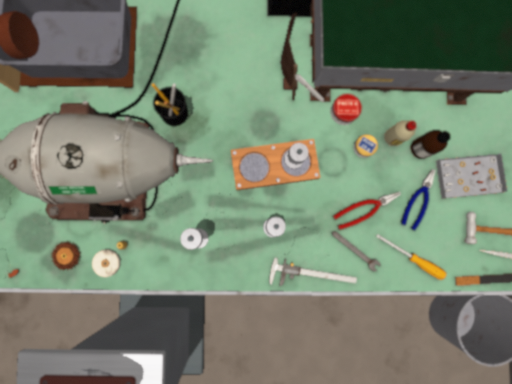

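View pics/b.png

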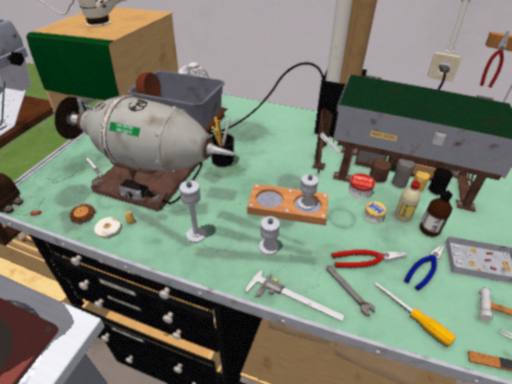

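Top view: tall arbor's hub at about (193,239) with its foot near (206,228), short arbor at (275,226), empty well at (254,166), racked arbor at (297,155), spindle tip at (212,160). Side view: tall stub top at (190,184), its foot at (195,235), spindle tip at (232,152), empty well at (270,199).

```bash
cat > m.py <<'E'
from h import *
a=cv2.imread('pics/a.png');b=cv2.imread('pics/b.png')
pt=ctrl.camera_params('top');ps=ctrl.camera_params('side')
def tri(u,v):
    o1,d1=ray(pt,*u);o2,d2=ray(ps,*v)
    k=np.linalg.lstsq(np.c_[d1,-d2],o2-o1,rcond=None)[0]
    A=o1+k[0]*d1;B=o2+k[1]*d2; return (A+B)/2,np.linalg.norm(A-B)
print('spindle',tri((212,160),(232,152)))
print('tall hub',onz(pt,193,239,.15),'foot',onz(pt,206,228,.006), onz(ps,195,236,.006),'stub side',onz(ps,190,184,.158))
print('short',onz(pt,275,226,.08),onz(ps,269,221,.089))
print('well',onz(pt,254,166,.014),onz(ps,270,199,.014))
print('racked',onz(pt,297,153,.103),onz(ps,310,178,.103))
# rack orientation
hsv=cv2.cvtColor(a,cv2.COLOR_BGR2HSV)
m=cv2.inRange(hsv,(5,100,100),(20,255,255));m[:130]=0;m[200:]=0;m[:,:225]=0;m[:,330:]=0
c=max(cv2.findContours(m,0,2)[0],key=cv2.contourArea)
q=cv2.boxPoints(cv2.minAreaRect(c));Q=[onz(pt,*x,.024) for x in q];print(q.tolist(),np.round(Q,3).tolist())
C=np.mean(Q,0);print('rack centre',C)
t=np.hstack([cv2.resize(a[130:260,165:325],None,fx=2.5,fy=2.5,interpolation=2),cv2.resize(b[130:260,165:325],None,fx=2.5,fy=2.5,interpolation=2)])
cv2.imwrite('pics/c.png',t)
E
python3 m.py
```

```text
spindle (array([ 0.55044349, -0.26483191,  0.1439531 ]), np.float64(0.008527807350436628))
tall hub [ 0.40100662 -0.23667303  0.15      ] foot [ 0.42481145 -0.24889921  0.006     ] [ 0.39393003 -0.23115927  0.006     ] stub side [ 0.39697517 -0.23515051  0.158     ]
short [ 0.42877783 -0.39631605  0.08      ] [ 0.42109462 -0.39538593  0.089     ]
well [ 0.56516549 -0.354662    0.014     ] [ 0.56571937 -0.35311371  0.014     ]
racked [ 0.57733741 -0.43897243  0.103     ] [ 0.5720347  -0.44369088  0.103     ]
[[230.00404357910156, 149.36309814453125], [314.16632080078125, 137.88641357421875], [319.6673583984375, 178.2271728515625], [235.50506591796875, 189.703857421875]] [[0.6, -0.3, 0.024], [0.63, -0.49, 0.024], [0.538, -0.501, 0.024], [0.51, -0.314, 0.024]]
rack centre [ 0.56941732 -0.4013474   0.024     ]
```

View pics/c.png

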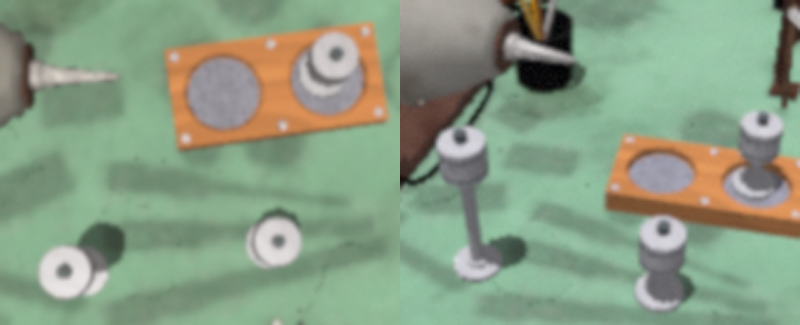

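Crop: tall stub top at (65,270) in the left half and (461,137) in the right. The spindle tip is at (118,76) and (575,62), and the dark spots are shadows. So the tall arbor stands near (0.40, -0.235), the well is at (0.565, -0.354), and the spindle tip is at about (0.55, -0.265, 0.14). I'll plan the approach in front of the motor.

```bash
cat > plan.py <<'E'
import numpy as np
from scipy.spatial.transform import Rotation as Ro
p=np.array([.145,.608,.204]);R=Ro.from_euler('xyz',[np.pi,0,2.908])
W=[(.30,.28,.33),(.385,.05,.33),(.40,-.235,.25)];i=0;k=0
while i<len(W):
    d=R.inv().apply(np.array(W[i])-p)/.12
    f=min(1,1/abs(d).max()); d=np.round(d*f,2); tz=.85 if k<4 else 0
    if f==1:i+=1
    p=p+R.apply(d*.12);R=R*Ro.from_rotvec([0,0,tz*np.pi/6]);k+=1
    print(k,tz,d,p.round(3),R.as_euler('xyz')[2].round(3),np.hypot(*p[:2]).round(3))
E
python3 plan.py
```

```text
1 0.85 [-0.8  -1.   -0.44] [0.211 0.469 0.257] 2.463 0.514
2 0.85 [-1.   -0.48 -0.39] [0.268 0.349 0.304] 2.018 0.44
3 0.85 [-0.63 -0.01 -0.22] [0.299 0.28  0.33 ] 1.573 0.41
4 0.85 [-1.    0.37 -0.  ] [0.344 0.16  0.33 ] 1.128 0.38
5 0 [-0.68  0.7  -0.  ] [0.385 0.051 0.33 ] 1.128 0.388
6 0 [-1.    0.54  0.32] [ 0.392 -0.086  0.292] 1.128 0.401
7 0 [-1.    0.54  0.32] [ 0.399 -0.222  0.253] 1.128 0.457
8 0 [-0.1   0.05  0.03] [ 0.4   -0.235  0.25 ] 1.128 0.464
```

step_arm(rows=[[0,0,0.25,-0.25,-0.3,-0.15,1],[0,0,0.5,-0.5,-0.65,-0.3,1],[0,0,0.7,-0.7,-0.9,-0.4,1],[0,0,0.85,-0.8,-1,-0.44,1],[0,0,0.85,-0.8,-1,-0.44,1]])

```text
time: 0.52
eef_pos: [0.2132, 0.4657, 0.2589]
ee_rot: [3.139, 0.002, 2.455]
contact_force: [1.1, 0.5, 0.6]
grip_width: 0.0856
finger_force: 0.0
```

step_arm(rows=[[0,0,0.22,-0.25,-0.12,-0.1,1],[0,0,0.45,-0.55,-0.25,-0.2,1],[0,0,0.68,-0.85,-0.4,-0.33,1],[0,0,0.85,-1,-0.48,-0.39,1],[0,0,0.85,-1,-0.48,-0.39,1]])

```text
time: 0.93
eef_pos: [0.2697, 0.3466, 0.3054]
ee_rot: [3.138, 0.0, 2.01]
contact_force: [0.7, 0.5, 0.2]
grip_width: 0.086
finger_force: 0.0
```

step_arm(rows=[[0,0,0.22,-0.15,0,-0.06,1],[0,0,0.45,-0.33,0,-0.12,1],[0,0,0.68,-0.5,-0.01,-0.18,1],[0,0,0.85,-0.63,-0.01,-0.22,1],[0,0,0.85,-0.63,-0.01,-0.22,1]])

```text
time: 1.35
eef_pos: [0.3002, 0.2791, 0.3303]
ee_rot: [3.14, -0.0, 1.568]
contact_force: [-0.4, -0.0, 0.3]
grip_width: 0.0856
finger_force: 0.0
```

step_arm(rows=[[0,0,0.22,-0.25,0.1,0,1],[0,0,0.45,-0.55,0.2,0,1],[0,0,0.68,-0.85,0.3,0,1],[0,0,0.85,-1,0.37,0,1],[0,0,0.85,-1,0.37,0,1]])

```text
time: 1.77
eef_pos: [0.3446, 0.1584, 0.3288]
ee_rot: [-3.141, 0.001, 1.123]
contact_force: [-0.2, 0.8, -0.4]
grip_width: 0.085
finger_force: 0.0
```

Tracking is good.

step_arm(rows=[[0,0,0,-0.2,0.2,0,1],[0,0,0,-0.4,0.42,0,1],[0,0,0,-0.6,0.62,0,1],[0,0,0,-0.68,0.7,0,1]])

```text
time: 2.1
eef_pos: [0.3855, 0.0491, 0.3288]
ee_rot: [-3.141, 0.001, 1.131]
contact_force: [-1.5, -1.4, -0.4]
grip_width: 0.0852
finger_force: 0.0
```

step_arm(rows=[[0,0,0,-0.25,0.13,0.08,1],[0,0,0,-0.5,0.27,0.16,1],[0,0,0,-0.75,0.4,0.24,1],[0,0,0,-1,0.54,0.32,1]])

```text
time: 2.43
eef_pos: [0.3921, -0.0855, 0.2903]
ee_rot: [-3.141, -0.001, 1.134]
contact_force: [1.1, -0.2, 0.8]
grip_width: 0.0853
finger_force: 0.0
```

step_arm(rows=[[0,0,0,-0.25,0.13,0.08,1],[0,0,0,-0.5,0.27,0.16,1],[0,0,0,-0.75,0.4,0.24,1],[0,0,0,-1,0.54,0.32,1],[0,0,0,-1,0.54,0.32,1],[0,0,0,-1,0.54,0.32,1]])

```text
time: 2.93
eef_pos: [0.399, -0.2214, 0.251]
ee_rot: [-3.138, -0.002, 1.129]
contact_force: [0.1, 0.3, 0.0]
grip_width: 0.0853
finger_force: 0.0
```

Run:
```python
from h import *
p=ctrl.camera_params('wrist');a=snap('wrist','d.png')
import pickle;pickle.dump(p,open('d.pkl','wb'))
print(-np.array(p['R']).T@p['t'],p['fx'],np.round(p['R'],2).tolist())
print('expect stub',proj(p,(.399,-.235,.158)),'foot',proj(p,(.399,-.235,0)),'well',proj(p,(.565,-.354,.014)))
s=ctrl.get_state();print(s['eef_pos'],s['ee_rot'],s['q'],s['time'])
```

```text
[ 0.43381096 -0.15003739  0.42017724] 345.4755863078884 [[0.9, -0.43, -0.0], [-0.41, -0.86, 0.31], [-0.14, -0.28, -0.95]]
expect stub (np.float64(257.32934966755846), np.float64(197.15420509236435)) foot (np.float64(255.25014887548855), np.float64(155.06746787279735)) well (np.float64(414.2362457650902), np.float64(186.87310175858374))
[ 0.39922761 -0.2207358   0.2518368 ] [-3.13937705e+00 -1.62067521e-03  1.12984023e+00] [-6.79080750e-01 -2.22860626e-01  1.87953657e+00  1.05598753e-03
  1.48745212e+00 -2.38215689e-01] 2.9833
```

View pics/d.png

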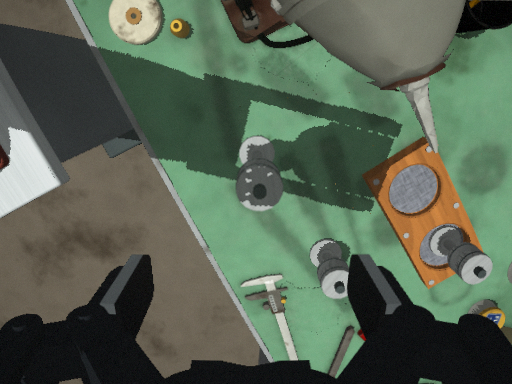

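Wrist view: tall stub top at (260,190), hub circle around (260,188), foot centre near (256,152). The well is at (414,189), spindle tip at (436,152), short arbor's stub at (340,289).

```bash
cat > m2.py <<'E'
from h import *
import pickle
p=pickle.load(open('d.pkl','rb'));a=cv2.imread('pics/d.png')
print('stub',onz(p,260,190,.158),'foot',onz(p,256,151,.006),'hub',onz(p,260,187,.148))
print('short',onz(p,340,289,.089),'racked',onz(p,479,271,.103))
g=cv2.cvtColor(a,cv2.COLOR_BGR2HSV)
m=cv2.inRange(g,(0,0,70),(180,60,190));w=np.zeros_like(m);cv2.circle(w,(414,189),34,255,-1);m&=w
c=max(cv2.findContours(m,0,2)[0],key=cv2.contourArea);e=cv2.fitEllipse(c);print('well',e,onz(p,*e[0],.016))
o,d=ray(p,436,152)
pt=ctrl.camera_params('top')
o2,d2=ray(pt,212,160.4);k=np.linalg.lstsq(np.c_[d,-d2],o2-o,rcond=None)[0];print('spindle',o+k[0]*d,o2+k[1]*d2)
T=np.array([.3995,-.2355,.112]);s=ctrl.get_state()
from scipy.spatial.transform import Rotation as Ro
print('shares',Ro.from_euler('xyz',s['ee_rot']).inv().apply(T-s['eef_pos'])/.12)
E
python3 m2.py
```

```text
stub [ 0.4034793  -0.23042367  0.158     ] foot [ 0.40246545 -0.22959598  0.006     ] hub [ 0.40341665 -0.23112204  0.148     ]
short [ 0.42810576 -0.39729443  0.089     ] racked [ 0.57865679 -0.4379136   0.103     ]
well ((412.67840576171875, 188.60586547851562), (41.97209930419922, 51.42144012451172), 43.20979690551758) [ 0.56182073 -0.35433125  0.016     ]
spindle [ 0.55115122 -0.26892551  0.14023704] [ 0.55214272 -0.26847235  0.14046019]
shares [-0.11218559  0.05714601  1.16500263]
```

step_arm(rows=[[0,0,0,-0.03,0.03,0.15,1],[0,0,0,-0.06,0.06,0.35,0.75],[0,0,0,-0.065,0.063,0.5,0.75],[0,0,0,-0.065,0.063,0.56,0.75],[0,0,0,-0.065,0.063,0.56,0.75],[0,0,0,-0.065,0.063,0.56,0.75]])

```text
time: 3.48
eef_pos: [0.403, -0.2311, 0.1864]
ee_rot: [3.141, -0.0, 1.13]
contact_force: [0.8, -0.6, 0.8]
grip_width: 0.0642
finger_force: 0.0
```

Run:
```python
from h import *
p=ctrl.camera_params('wrist');s=ctrl.get_state();a=snap('wrist','e.png')
import pickle;pickle.dump(p,open('e.pkl','wb'))
print(s['eef_pos'],s['ee_rot'],s['grip_width'],'expect stub',proj(p,(.4025,-.231,.158)),'tcp',proj(p,s['eef_pos']))
```

```text
[ 0.40297852 -0.23111256  0.18638851] [ 3.14113055e+00 -2.61532322e-04  1.12996893e+00] 0.06417275885106141 expect stub (np.float64(248.7035897369141), np.float64(213.09453949923625)) tcp (np.float64(249.4142396852749), np.float64(232.72110915742525))
```

View pics/e.png

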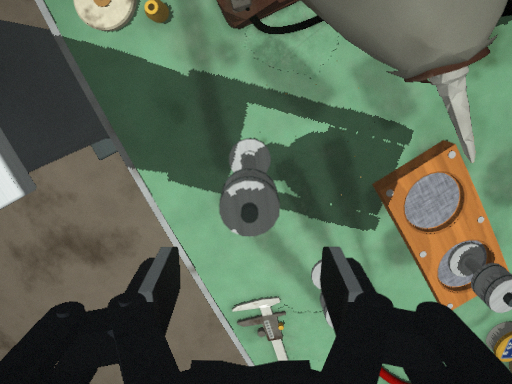

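The stub is at (250,212) against an expected (249,213), and the fingertips are centred on column 250, so the alignment is good. Going down and gripping the hub.

step_arm(rows=[[0,0,0,0,0,0.12,0.75],[0,0,0,0,0,0.3,0.75],[0,0,0,0,0,0.48,0.75],[0,0,0,0,0,0.6,0.75],[0,0,0,0,0,0.645,0.75],[0,0,0,0,0,0.645,0.75],[0,0,0,0,0,0.645,0.7]])

```text
time: 4.12
eef_pos: [0.4032, -0.2326, 0.1097]
ee_rot: [3.14, 0.0, 1.128]
contact_force: [-0.5, -0.1, 0.5]
grip_width: 0.06
finger_force: 0.0
```

step_arm(rows=[[0,0,0,0,0,0,0.62],[0,0,0,0,0,0,0.56],[0,0,0,0,0,0,0.52],[0,0,0,0,0,0,0.49],[0,0,0,0,0,0,0.46],[0,0,0,0,0,0,0.43],[0,0,0,0,0,0,0.3],[0,0,0,0,0,0,0],[0,0,0,0,0,0,0],[0,0,0,0,0,0,0],[0,0,0,0,0,0,0],[0,0,0,0,0,0,0]])

```text
time: 5.12
eef_pos: [0.4028, -0.2326, 0.1094]
ee_rot: [3.14, 0.0, 1.128]
contact_force: [-1.9, 1.2, 6.6]
grip_width: 0.0369
finger_force: 59.3
```

Run:
```python
from h import *
a=snap('side','f1.png');b=snap('wrist','f2.png')
t=np.hstack([cv2.resize(a[120:280,130:280],(375,400),interpolation=2),cv2.resize(b[100:384,120:386],(375,400))])
cv2.imwrite('pics/f.png',t[:,:,::-1])
```

```text
(no output)
```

View pics/f.png

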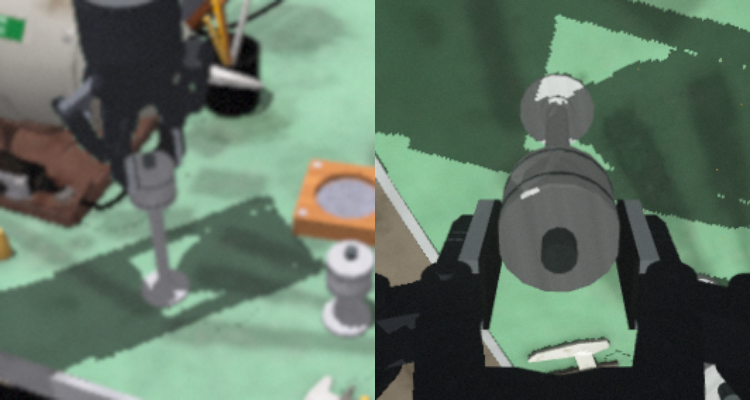

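The side crop shows the arbor upright between the fingers. The wrist crop has the stub at (558,250), i.e. (250,277) in the full picture. Checking centring in the pads, since the width reads 37 mm.

Run:
```python
from h import *
from scipy.spatial.transform import Rotation as Ro
p=ctrl.camera_params('wrist');s=ctrl.get_state();R=Ro.from_euler('xyz',s['ee_rot'])
for u,v,z in((250,277,.158),(249.5,269,.148),(249,177,.006)):
    X=onz(p,u,v,z);print(X,'tool frame',R.inv().apply(X-s['eef_pos']))
print(ctrl.grasp_offset,s['contact_force'],s['wrist_torque'],s['grip_width'],s['finger_force'])
```

```text
[ 0.40443749 -0.22976701  0.158     ] tool frame [ 0.00327684  0.00031825 -0.04860568]
[ 0.40324844 -0.23178586  0.148     ] tool frame [ 9.47694237e-04  9.77085168e-05 -3.86048806e-02]
[ 0.40298443 -0.2311931   0.006     ] tool frame [ 0.00143451 -0.00056659  0.10339421]
-0.0187 [-1.45761564  0.89084268  5.9845144 ] [ 0.12518038  0.31042575 -0.00327556] 0.036950186479497514 59.310325384140015
```

The arbor is centred in the pads. Lifting gently by 50 mm.

step_arm(rows=[[0,0,0,0,0,-0.01,0],[0,0,0,0,0,-0.03,0],[0,0,0,0,0,-0.07,0],[0,0,0,0,0,-0.12,0],[0,0,0,0,0,-0.18,0],[0,0,0,0,0,-0.24,0],[0,0,0,0,0,-0.3,0],[0,0,0,0,0,-0.35,0],[0,0,0,0,0,-0.39,0],[0,0,0,0,0,-0.41,0],[0,0,0,0,0,-0.42,0],[0,0,0,0,0,-0.42,0]])

```text
time: 6.22
eef_pos: [0.4024, -0.2322, 0.1589]
ee_rot: [3.141, 0.0, 1.128]
contact_force: [0.7, -0.2, -3.9]
grip_width: 0.0372
finger_force: 60.6
```

```bash
cat > t.py <<'E'
from h import *
from scipy.spatial.transform import Rotation as Ro
import sys
f=sys.argv[1]
p=ctrl.camera_params('wrist');s=ctrl.get_state();b=snap('wrist',f);a=snap('side','s'+f)
R=Ro.from_euler('xyz',s['ee_rot'])
print(s['time'],s['eef_pos'],s['ee_rot'],s['contact_force'],s['grip_width'])
for T in((.46,-.315),(.562,-.354)):print('shares to',T,R.inv().apply(np.array([*T,s['eef_pos'][2]])-s['eef_pos'])/.12)
print('expect foot centre at',proj(p,s['eef_pos']+R.apply([.0014,0,.1034])),'well',proj(p,(.562,-.354,.014)))
cv2.imwrite('pics/v'+f,np.hstack([cv2.resize(a[110:290,130:370],(400,300),interpolation=2),cv2.resize(b,(400,300))])[:,:,::-1])
E
python3 t.py g.png
```

```text
6.2167 [ 0.40241213 -0.23223182  0.15891156] [3.14129663e+00 4.20973618e-05 1.12755321e+00] [ 0.7267851  -0.18441839 -3.89123086] 0.037234784552459106
shares to (0.46, -0.315) [-4.17267716e-01  7.29331676e-01  2.33466245e-04]
shares to (0.562, -0.354) [-3.46320794e-01  1.63657556e+00  4.99046393e-04]
expect foot centre at (np.float64(249.68777440306727), np.float64(177.02878307731893)) well (np.float64(444.2093097033828), np.float64(207.03544498261198))
```

View pics/vg.png

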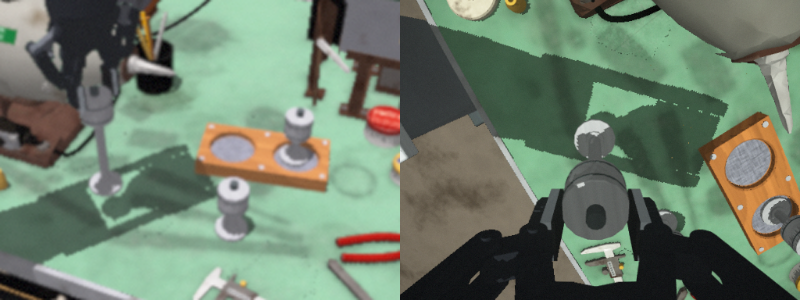

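Lifted cleanly: the foot is at (248,177) against (250,177) expected if upright, and the force reads the 3.9 N weight. Carrying smoothly via (0.46, -0.315).

step_arm(rows=[[0,0,0,-0.004,0.007,0,0],[0,0,0,-0.02,0.035,0,0],[0,0,0,-0.05,0.09,0,0],[0,0,0,-0.1,0.17,0,0],[0,0,0,-0.155,0.27,0,0],[0,0,0,-0.215,0.375,0,0],[0,0,0,-0.27,0.475,0,0],[0,0,0,-0.32,0.56,0,0],[0,0,0,-0.365,0.635,0,0],[0,0,0,-0.395,0.69,0,0],[0,0,0,-0.41,0.72,0,0],[0,0,0,-0.415,0.73,0,0]])

```text
time: 7.32
eef_pos: [0.4604, -0.3152, 0.1585]
ee_rot: [-3.141, -0.0, 1.127]
contact_force: [-1.3, -1.3, -4.1]
grip_width: 0.037
finger_force: 60.8
```

step_arm(rows=[[0,0,0,0,0.007,0,0],[0,0,0,0,0.035,0,0],[0,0,0,0.005,0.09,0,0],[0,0,0,0.01,0.17,0,0],[0,0,0,0.02,0.27,0,0],[0,0,0,0.03,0.385,0,0],[0,0,0,0.04,0.5,0,0],[0,0,0,0.05,0.61,0,0],[0,0,0,0.06,0.71,0,0],[0,0,0,0.065,0.79,0,0],[0,0,0,0.07,0.85,0,0],[0,0,0,0.07,0.89,0,0]])

```text
time: 8.32
eef_pos: [0.5614, -0.3531, 0.1585]
ee_rot: [3.141, -0.0, 1.128]
contact_force: [0.2, 0.4, -5.0]
grip_width: 0.037
finger_force: 60.9
```

step_arm(rows=[[0,0,0,0,0.01,0,0],[0,0,0,0,0.015,0,0],[0,0,0,0,0.015,0,0],[0,0,0,0,0.015,0,0]])

```text
time: 8.65
eef_pos: [0.5615, -0.3536, 0.1587]
ee_rot: [-3.141, -0.0, 1.127]
contact_force: [-0.8, 0.2, -5.4]
grip_width: 0.0374
finger_force: 60.9
```

```bash
python3 t.py k.png
```

```text
8.65 [ 0.56148482 -0.3536008   0.15871688] [-3.14126877e+00 -1.14728640e-05  1.12746343e+00] [-0.83398449  0.19636455 -5.39843426] 0.03738639955462739
shares to (0.46, -0.315) [-7.21918663e-02 -9.01932408e-01  2.91290568e-04]
shares to (0.562, -0.354) [-1.16349262e-03  5.30509374e-03 -1.73156793e-06]
expect foot centre at (np.float64(249.67757635092786), np.float64(177.0398423035618)) well (np.float64(250.46675579235148), np.float64(166.40955540378758))
```

View pics/vk.png

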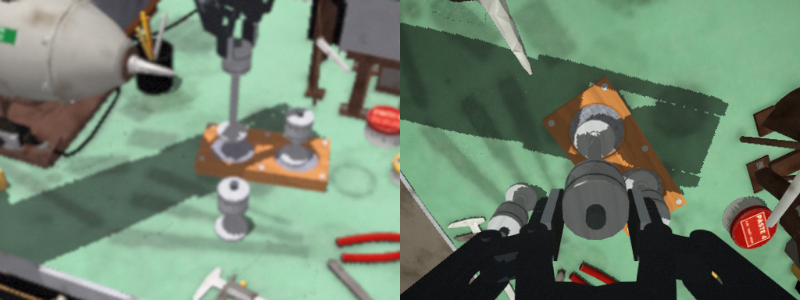

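The arbor is over the well, with the foot at about (251,173) and the well rim around (253,166), close to expected. Fitting the rim once numerically before lowering.

Run:
```python
from h import *
from scipy.optimize import least_squares
p=ctrl.camera_params('wrist');a=cv2.imread('pics/k.png');g=cv2.cvtColor(a,cv2.COLOR_BGR2HSV)
m=cv2.inRange(g,(3,90,40),(22,255,255))
P=[]
for th in np.deg2rad(range(150,391,6)):
    for r in np.arange(22,50,.5):
        u,v=252+r*np.cos(th),167+r*np.sin(th)
        if m[int(round(v)),int(round(u))]: P.append(onz(p,u,v,.024)[:2]);break
P=np.array(P);f=least_squares(lambda x:np.hypot(*(P-x).T)-.034,[.562,-.354],loss='soft_l1',f_scale=.001)
print(len(P),f.x,np.round(1e3*f.fun,1))
```

```text
41 [ 0.56235769 -0.3557149 ] [-3.  -3.8 -3.6 -2.5 -2.7 -2.  -2.2 -1.5 -1.2 -1.7 -0.5 -0.7 -0.8 -0.5
  0.2 -0.   0.2  0.4  0.5  0.2  0.7  0.2  0.6  0.6  0.5  0.3 -0.3 -0.5
 -0.7 -1.  -0.8 -1.  -1.3 -1.6 -2.3 -1.6 -2.8 -2.6 -3.7 -3.9 -3.1]
```

The well centre is (0.562, -0.355), within 2 mm of the arbor axis, and the fit has 12 mm to spare. Lowering to just above the floor, then slowly until contact.

step_arm(rows=[[0,0,0,0,0,0.01,0],[0,0,0,0,0,0.035,0],[0,0,0,0,0,0.065,0],[0,0,0,0,0,0.1,0],[0,0,0,0,0,0.135,0],[0,0,0,0,0,0.17,0],[0,0,0,0,0,0.2,0],[0,0,0,0,0,0.225,0],[0,0,0,0,0,0.24,0],[0,0,0,0,0,0.25,0],[0,0,0,0,0,0.25,0],[0,0,0,0,0,0.25,0]])

```text
time: 9.75
eef_pos: [0.5619, -0.3538, 0.1288]
ee_rot: [3.141, 0.0, 1.128]
contact_force: [-0.7, -0.3, -4.0]
grip_width: 0.0374
finger_force: 60.9
```

step_arm(rows=[[0,0,0,0,0,0.007,0],[0,0,0,0,0,0.014,0],[0,0,0,0,0,0.021,0],[0,0,0,0,0,0.028,0],[0,0,0,0,0,0.033,0],[0,0,0,0,0,0.033,0]])

```text
time: 10.25
eef_pos: [0.5617, -0.3536, 0.1245]
ee_rot: [-3.141, -0.0, 1.128]
contact_force: [-0.4, 0.1, -4.2]
grip_width: 0.0372
finger_force: 60.9
```

Not touching yet; continuing at 0.5 mm per row.

step_arm(rows=[[0,0,0,0,0,0.004,0],[0,0,0,0,0,0.008,0],[0,0,0,0,0,0.012,0],[0,0,0,0,0,0.012,0]])

```text
time: 10.58
eef_pos: [0.5619, -0.3538, 0.1236]
ee_rot: [3.141, 0.0, 1.128]
contact_force: [-0.3, 0.6, -2.6]
grip_width: 0.0373
finger_force: 61.1
```

step_arm(rows=[[0,0,0,0,0,0.003,0],[0,0,0,0,0,0.005,0],[0,0,0,0,0,0.005,0]])

```text
time: 10.83
eef_pos: [0.562, -0.3539, 0.1235]
ee_rot: [3.141, 0.0, 1.128]
contact_force: [-1.5, 0.5, 0.4]
grip_width: 0.0372
finger_force: 61.5
```

The foot is on the floor and the weight is off the tool. Letting go slowly.

step_arm(rows=[[0,0,0,0,0,0,0.4],[0,0,0,0,0,0,0.44],[0,0,0,0,0,0,0.46],[0,0,0,0,0,0,0.48],[0,0,0,0,0,0,0.5],[0,0,0,0,0,0,0.53],[0,0,0,0,0,0,0.57],[0,0,0,0,0,0,0.62],[0,0,0,0,0,0,0.68],[0,0,0,0,0,0,0.75],[0,0,0,0,0,0,0.75],[0,0,0,0,0,0,0.75]])

```text
time: 11.83
eef_pos: [0.5618, -0.3538, 0.1227]
ee_rot: [3.142, -0.0, 1.128]
contact_force: [-0.0, -0.1, -0.4]
grip_width: 0.0642
finger_force: 0.0
```

```bash
python3 t.py n.png
```

```text
11.8333 [ 0.56182546 -0.35375238  0.12269802] [ 3.14158407e+00 -1.06219555e-05  1.12753032e+00] [-0.01778268 -0.06879299 -0.40614846] 0.0642302091403409
shares to (0.46, -0.315) [-7.22079106e-02 -9.05043357e-01 -8.53320849e-06]
shares to (0.562, -0.354) [-1.24022454e-03  2.19894088e-03  5.69560436e-09]
expect foot centre at (np.float64(249.6601386755068), np.float64(177.05936697551462)) well (np.float64(249.9836156172154), np.float64(177.08892511658163))
```

View pics/vn.png

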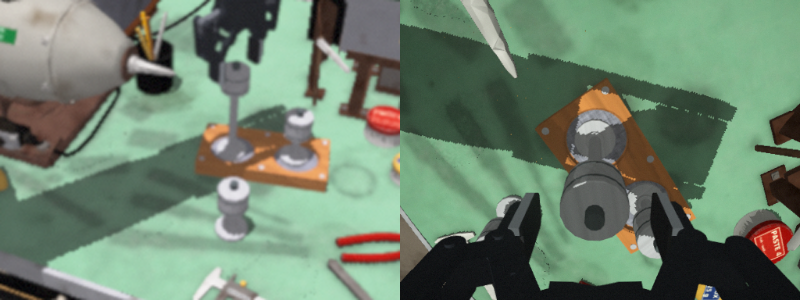

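The arbor stands upright in the well, foot at crop (597,138), with clear gaps to both fingers and both short arbors undisturbed. Retreating straight up.

step_arm(rows=[[0,0,0,0,0,-0.03,0.75],[0,0,0,0,0,-0.12,0.75],[0,0,0,0,0,-0.25,0.75],[0,0,0,0,0,-0.42,0.75],[0,0,0,0,0,-0.6,0.75],[0,0,0,0,0,-0.78,0.75],[0,0,0,0,0,-0.92,0.75],[0,0,0,0,0,-1,0.75],[0,0,0,0,0,-1,0.75],[0,0,0,0,0,-1,0.75]])

```text
time: 12.77
eef_pos: [0.562, -0.3539, 0.2433]
ee_rot: [3.14, 0.0, 1.127]
contact_force: [0.2, -0.8, -0.5]
grip_width: 0.064
finger_force: 0.0
```

```bash
python3 t.py o.png
```

```text
12.7667 [ 0.5620325  -0.35389971  0.24332397] [3.14034581e+00 2.78989380e-04 1.12748925e+00] [ 0.18044554 -0.84043526 -0.50231589] 0.06396615972245266
shares to (0.46, -0.315) [-0.07187608 -0.9071249  -0.00111099]
shares to (0.562, -0.354) [-8.71134025e-04  1.13799295e-04  3.84927050e-07]
expect foot centre at (np.float64(249.70553592360875), np.float64(177.065005242833)) well (np.float64(249.61144417207996), np.float64(148.46706122420727))
```

View pics/vo.png

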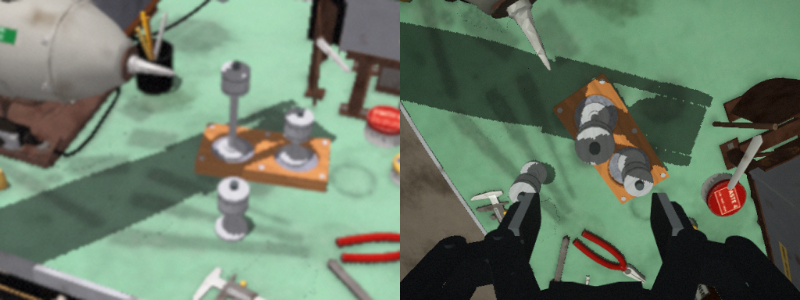

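The tall arbor stands in the well, hub at crop (235,75) and foot at (233,150), with the gripper well clear.

```bash
python3 -c "
from rig import ctrl;print(ctrl.job_done())"
```

```text
the job is handed in; nothing more can be done
None
```

The tall arbor is standing upright in the empty well and released, with both short arbors where they were; I handed the job in at about 12.8 s on the robot's clock, and no verdict came back.

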